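# Find the nearly empty screw box by its weight

### The arm

A 7-joint arm with a two-finger parallel gripper is mounted at the origin on a cart in front of the work surface, level with it; the furniture and walls round the work are solid. World frame = base frame: x ahead of the robot, y to its left, z up, the work surface at z = 0. Lengths are in m, angles in rad, forces in N, time in s.
With the tool pointing down it reaches from about 0.35 to 0.9 m from the base axis. Payload 8.1 kg.
Tool frame: the origin (TCP) lies on the centre line of the jaws, within the pads' length; the fingertips stand 11 mm ahead of it and the grasp point (between the pads) lies 8 mm behind it (arm.nose_length is the distance from the TCP to the fingertips, in m); z points along the fingers, y is the line along which they close (so a half turn about z gives the same grasp; the last joint's range is limited). The gripper opens to 92 mm and grips with 3 to 60 N. Pads are 19 mm wide; open, the fingers measure 130 mm over their backs; the gripper's body (75 mm by 190 mm) begins 47 mm behind the grasp point.
Start: joints at [-1.277, 0.434, 0.025, 1.573, -0.012, 1.134, -0.075], TCP at [0.242, 0.576, 0.238] pointing down, gripper open.
Joint ranges: [-2.62, 2.62], [-0.44, 2.09], [-1.27, 1.32], [0.08, 2.57], [-1.32, 4.46], [0.12, 2], [-2.74, 2.74]. Speed limits (rad/s): [2.22, 2.22, 3.01, 3.01, 3.14, 3.14, 3.14].

### API

Orientations are given as a rotation vector (axis times angle).
In Python, from cell import arm gives the robot as it stands.
- The arm moves only by the tool jog_arm, never from a script. Its argument "moves" is a list of rows, each a list of 4 numbers: the shift along the tool's x, y, z in m, then the turn about the tool's z in rad. In form: [[tx, ty, tz, spin], ...]. A call has 1 to 20 rows; each row is the pose to reach, as a shift and turn from the pose commanded when the call began, along the tool's axes at that moment; what a row does not reach only later rows make up. A row lasts 1/8 s, in which the tool goes at most 62.5 mm and 10.7 degrees, less where a joint would pass 70% of its speed; a pose out of reach is approached as far as the arm can. A call with a gripper value outside its range is refused whole. "hand" is the finger opening in m, from 0 to 0.0918, set as the call begins (left out, the last holds). The fingers move at their own pace and stop on an object; "newtons" is the grip in N (left out, the last holds). Time passes only in rows, so rows that repeat a pose let the fingers close. It gives the time, the measured TCP pose, the force, the opening and the grip force at its end, in the units of the state.
- arm.observe(): the state, without advancing time (a new reading comes with each control period).
- arm.get_image(name): name is "scene" or "top"; returns a dict with "color" (384x512x3 uint8, red, green, blue), "z_map" (384x512 float32, m along the optical axis (not along the pixel's ray), 0 where there is no reading), "fx", "fy", "cx", "cy" (pixels), "rvec" (rotation vector, rad) and "tvec" (3), from world to camera coordinates, as OpenCV has them. Camera axes: x right, y down, z forward; pixel columns grow to the right and rows downward; lengths in m; the calibration is good to about 2 mm. A picture is of the moment at which its call begins.
- arm.sign_off(): hands the job in; it is judged then, once.
The state is a dict: "clock": time; "joints": joint angles; "dq": joint speeds; "joint_efforts": joint torques, N m; "position": TCP position; "ee_rot": TCP orientation; "force": force on the tool from outside, world axes, zero at the start; "ft_torque": the same for the moment, N m; "width": opening from 0.0 (shut) to 1.0 (fully open); "gripper_force": force on a finger pad.
Only numpy, scipy, OpenCV 4.12 (cv2) and the standard library are available. Lean on these libraries where they do the work, as an engineer would, in place of code of your own. Each camera call takes 0.05 s, during which the arm holds its last target. There are 200 camera calls.

### The job

Three closed screw boxes on the table look alike, but two are full and one is nearly empty: find the nearly empty one by its weight and stand it upright on the floor of the open refill tray. Keep the boxes level, as their lids are only pushed on, and leave the two full ones standing on the table where they were.

Things in the scene. Friction and masses are not known exactly. Their poses are not given: they have to be found in the camera images.
- screwbox_a: one of three like closed screw boxes, grey with black lid: 80 mm along its x, 56 along its y, lid top 48 up; on the lid a metal bar handle 60 mm long (x), 14 thick (y), bar from 56 to 70 mm above the underside. Origin: centre of the underside, z up. Two boxes are full (about 0.5 to 0.6 kg), one is nearly empty (about 0.15 kg); the names do not tell which
- screwbox_b: one of three like closed screw boxes, grey with black lid: 80 mm along its x, 56 along its y, lid top 48 up; on the lid a metal bar handle 60 mm long (x), 14 thick (y), bar from 56 to 70 mm above the underside. Origin: centre of the underside, z up. Two boxes are full (about 0.5 to 0.6 kg), one is nearly empty (about 0.15 kg); the names do not tell which
- screwbox_c: one of three like closed screw boxes, grey with black lid: 80 mm along its x, 56 along its y, lid top 48 up; on the lid a metal bar handle 60 mm long (x), 14 thick (y), bar from 56 to 70 mm above the underside. Origin: centre of the underside, z up. Two boxes are full (about 0.5 to 0.6 kg), one is nearly empty (about 0.15 kg); the names do not tell which
- refill_tray: plain metal open tray, fixed to the table, 150 mm along its x, 130 mm along its y, walls 28 mm high (rim to 31 mm) and 3 mm thick, floor 3 mm thick. Origin: centre of the underside, z up
There are look-alikes about, which are no part of the job. Leave any pink look-alike of the screwbox_b alone.

How it is judged:
By the outcome, as a careful person would: the job done as asked, in the order asked, and still so for the second after the job is handed in, with the robot touching nothing.
It also fails if it takes over 72 s, if anything falls off the work surface, if the arm or the gripper's body presses on something with over 40 N, if the wrist force passes 120 N, or if a joint passes its speed limit or range.

## Working session

There is one attempt and no reset: what is moved stays moved. The work goes in short steps, Python scripts to look and compute and a tool call to move; the robot and the scene stay as the last step left them, time stands still between calls to the robot, and variables do not carry over. Pictures are saved under pics/ and viewed, at most 10 in all, crops included, and the job is handed in when it is done.

Besides the shell and the picture viewer there is one more tool, called after ">>>" in YAML: its name, and indented under it one key for each argument. jog_arm: Moves the arm, as the interface text tells. Its arguments: {"type":"object","properties":{"moves":{"type":"array"},"hand":{"type":"number"},"newtons":{"type":"number"}},"required":["moves"]}

```bash
mkdir -p pics; python3 - <<'E'
from cell import arm
import cv2,numpy as np
for n in("top","scene"):
    d=arm.get_image(n); np.savez(n+"0.npz",**d)
    cv2.imwrite(f"pics/{n}0.png",cv2.resize(d["color"][:,:,::-1],(768,576)))
s=arm.observe();print(s)
E
```

```text
{'clock': 0.1, 'joints': array([-1.27660781,  0.43516044,  0.02497159,  1.57397025, -0.01160981,
        1.13396392, -0.07509458]), 'dq': array([-1.01391021e-03, -1.59860533e-04, -2.18952873e-04, -4.86684452e-03,
        2.67425780e-05, -2.44276601e-04,  7.51195868e-05]), 'joint_efforts': array([ 3.36113641e-03, -6.69128466e+01,  9.87832770e-01, -3.15147221e+01,
       -6.05947897e-02,  3.76056845e-02,  5.85202952e-05]), 'position': array([0.24141818, 0.57604347, 0.23703283]), 'ee_rot': array([-6.19264376e-01, -3.07979621e+00,  2.11752783e-03]), 'force': array([-0.32727458,  0.56519809,  0.50944253]), 'ft_torque': array([-0.01892071, -0.02851681, -0.08574855]), 'gripper_force': 0.0, 'width': 1.0016795714944082}
```

View pics/top0.png

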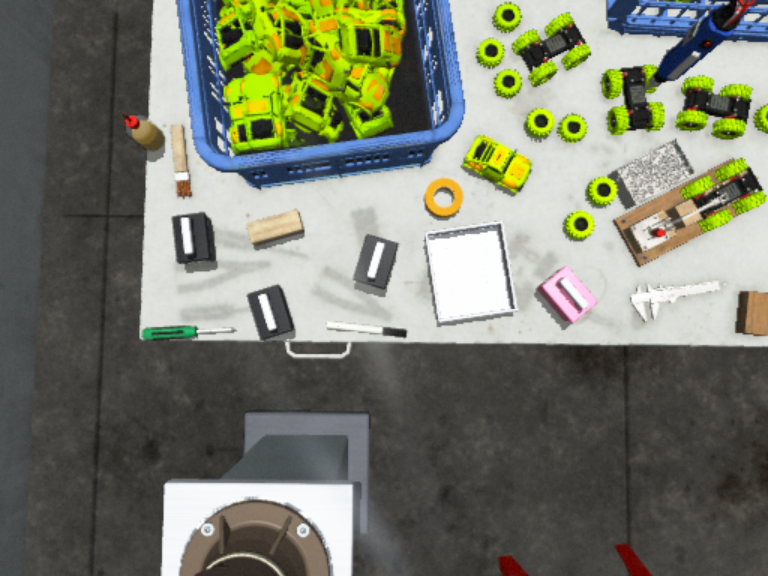

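View pics/scene0.png

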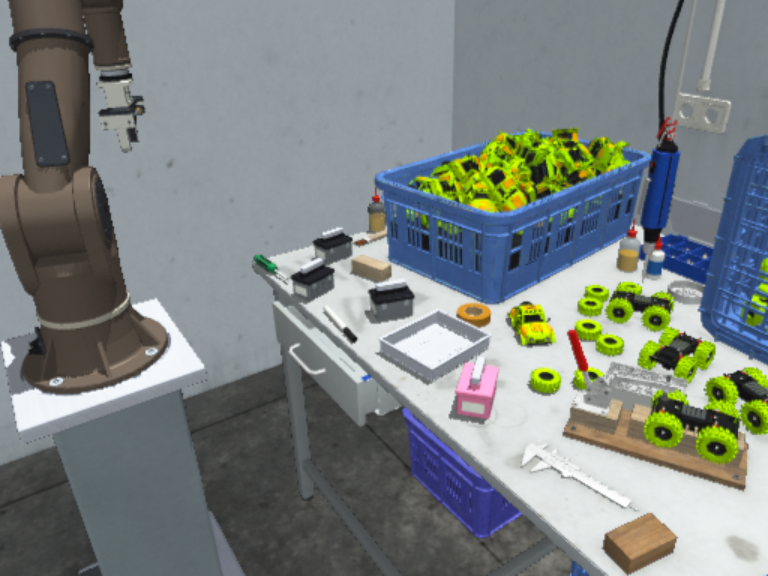

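The top view (768x576 scale) shows three black-lidded boxes at (193,238), (270,312) and (376,263). The refill tray is at (470,272), and the pink look-alike at (568,293) is to be left alone. The scene view agrees, with boxes at (332,245), (313,278) and (391,299). Next I'll measure the handles and the tray.

```bash
cat >h.py <<'E'
import numpy as np,cv2
from scipy.spatial.transform import Rotation as R
def cloud(d):
    h,w=d["z_map"].shape; u,v=np.meshgrid(np.arange(w),np.arange(h)); z=d["z_map"]
    P=np.dstack([(u-d["cx"])/d["fx"]*z,(v-d["cy"])/d["fy"]*z,z])
    return (P-d["tvec"].ravel())@cv2.Rodrigues(d["rvec"])[0]
def ray(d,uv,h):
    Rm=cv2.Rodrigues(d["rvec"])[0]; c=-Rm.T@d["tvec"].ravel()
    r=np.c_[(uv[:,0]-d["cx"])/d["fx"],(uv[:,1]-d["cy"])/d["fy"],np.ones(len(uv))]@Rm
    return c+r*((h-c[2])/r[:,2])[:,None]
def rect(p):
    (c,s,a)=cv2.minAreaRect((p[:,:2]*1000).astype(np.float32))
    if s[0]<s[1]: s=s[::-1]; a+=90
    return np.round(c,1),np.round(s,1),round((a+90)%180-90,1)
def measure(d):
    P=cloud(d); hsv=cv2.cvtColor(d["color"],cv2.COLOR_RGB2HSV)
    for n,(u,v) in dict(left=(128,159),near=(180,208),right=(251,175),pink=(379,196)).items():
        m=np.zeros(P.shape[:2],bool); m[v-28:v+28,u-28:u+28]=1
        g=m&(hsv[...,2]>140)&(hsv[...,1]<60)&(P[...,2]>.058)&(P[...,2]<.08)
        l=m&(P[...,2]>.035)&(P[...,2]<.056)
        vu=np.argwhere(g)[:,::-1].astype(float)
        if len(vu)<5: print(n,"none");continue
        print(n,"handle",rect(ray(d,vu,.07)),"z",np.median(P[g][:,2]).round(4),"lid",rect(P[l]),np.median(P[l][:,2]).round(4))
E
python3 - <<'E'
from h import *
d=np.load("top0.npz"); measure(d)
P=cloud(d); m=np.zeros(P.shape[:2],bool); m[140:220,275:352]=1
t=m&(P[...,2]>.02)&(P[...,2]<.04); print("tray",rect(P[t]),np.median(P[t][:,2]))
print("table",np.median(P[200:215,220:270,2]), "cam",-cv2.Rodrigues(d["rvec"])[0].T@d["tvec"].ravel())
q=(P[...,2]>.02)&(P[...,0]>.3)&(P[...,0]<.8)
for n,s in dict(basket=np.s_[60:130,110:320],wood=np.s_[138:165,163:204]).items():
    pp=P[s][q[s]]; print(n,pp.min(0),pp.max(0))
s=d; from cell import arm
print(R.from_rotvec(arm.observe()["ee_rot"]).as_matrix().round(3))
E
```

```text
left handle (array([560.8, 112.1]), array([58. , 13.8]), 9.0) z 0.0706 lid (array([560.9, 112.6]), array([80.3, 56.3]), 8.3) 0.0489
near handle (array([438.8, -21. ]), array([58. , 13.9]), 18.5) z 0.0705 lid (array([439. , -20.5]), array([80.2, 56.2]), 18.1) 0.049
right handle (array([ 524.5, -194.1]), array([59.2, 13.5]), -16.0) z 0.0707 lid (array([ 524.5, -193.7]), array([79.8, 55.8]), -15.9) 0.0489
pink handle (array([ 474.3, -514.5]), array([59.4, 13. ]), 40.4) z 0.0711 lid (array([ 474.5, -514.4]), array([79.8, 57.4]), 40.2) 0.049
tray (array([ 529.8, -351.6]), array([190.7, 135. ]), 8.8) 0.03059957821172394
table 0.0011412542954818527 cam [ 0.41492814 -0.1965498   0.97857867]
basket [ 0.41492814 -0.3702343   0.02000741] [0.79932011 0.07364354 0.97857867]
wood [ 0.41492814 -0.1965498   0.0202375 ] [0.61206136 0.02434059 0.97857867]
[[-0.922  0.387 -0.   ]
 [ 0.387  0.922 -0.001]
 [-0.    -0.001 -1.   ]]
```

```bash
cat >>h.py <<'E'
def plan(s,xyz,ya):
    M=R.from_rotvec(s["ee_rot"]).as_matrix(); a=np.degrees(np.arctan2(M[1,1],M[0,1]))
    sp=(a-ya+90)%180-90
    print("pos",s["position"].round(4),"yang",a.round(2),"shift",(M.T@(np.array(xyz)-s["position"])).round(4),"spin",np.radians(sp).round(4),"q",s["joints"].round(2),"F",s["force"].round(2))
E
python3 - <<'E'
from h import *
from cell import arm
d=np.load("top0.npz"); P=cloud(d); ok=d["z_map"]>0
t=(ok&(P[...,2]>.024)&(P[...,2]<.036)); t[:140]=0;t[222:]=0;t[:,:278]=0;t[:,350:]=0
n,l,st,_=cv2.connectedComponentsWithStats(t.astype(np.uint8)); k=st[1:,4].argmax()+1
print("tray",rect(P[l==k]),st[k])
for n,s in dict(basket=np.s_[60:130,110:320],wood=np.s_[138:165,163:204],brush=np.s_[80:134,112:128],leftnb=np.s_[138:180,95:145]).items():
    pp=P[s][ok[s]&(P[s][...,2]>.012)]; print(n,pp.min(0).round(3),pp.max(0).round(3))
plan(arm.observe(),(.561,.112,.16),99); plan(arm.observe(),(.439,-.021,.16),108.4)
E
```

```text
tray (array([ 512.2, -354.4]), array([155., 135.]), 9.0) [283 147  62  68 518]
basket [ 0.632 -0.372  0.012] [0.808 0.164 0.217]
wood [ 0.555 -0.069  0.012] [0.612 0.024 0.038]
brush [0.642 0.065 0.012] [0.763 0.164 0.205]
leftnb [0.518 0.08  0.012] [0.604 0.146 0.074]
pos [0.2414 0.576  0.237 ] yang 67.26 shift [-0.4741 -0.3043  0.0775] spin -0.5539 q [-1.28  0.44  0.02  1.57 -0.01  1.13 -0.08] F [-0.33  0.57  0.51]
pos [0.2414 0.576  0.237 ] yang 67.26 shift [-0.413  -0.4742  0.0777] spin -0.718 q [-1.28  0.44  0.02  1.57 -0.01  1.13 -0.08] F [-0.33  0.57  0.51]
```

>>> jog_arm:
  moves:
    - [-0.05,-0.03,0,-0.055]
    - [-0.1,-0.06,0,-0.11]
    - [-0.15,-0.095,0,-0.17]
    - [-0.2,-0.13,0,-0.23]
    - [-0.25,-0.16,0,-0.29]
    - [-0.3,-0.193,0,-0.35]
    - [-0.35,-0.225,0,-0.41]
    - [-0.4,-0.257,0.02,-0.47]
    - [-0.44,-0.283,0.04,-0.52]
    - [-0.474,-0.3045,0.078,-0.554]
    - [-0.474,-0.3045,0.078,-0.554]
    - [-0.474,-0.3045,0.078,-0.554]
    - [-0.474,-0.3045,0.078,-0.554]
  hand: 0.05
  newtons: 25

```text
clock: 1.72
position: [0.5609, 0.1141, 0.1606]
ee_rot: [-0.25, 3.131, 0.002]
force: [-0.2, 0.7, 0.4]
width: 0.547
gripper_force: 0.0
```

```bash
python3 - <<'E'
from h import *
from cell import arm
plan(arm.observe(),(.561,.112,.063),99)
E
```

```text
pos [0.5609 0.1141 0.1606] yang 99.12 shift [ 0.0003 -0.0022  0.0976] spin 0.0021 q [-0.37  0.42  0.11  1.81 -0.06  0.91  1.49] F [-0.17  0.74  0.41]
```

>>> jog_arm:
  moves:
    - [0,-0.002,0.03,0]
    - [0,-0.002,0.06,0]
    - [0,-0.002,0.08,0]
    - [0,-0.002,0.09,0]
    - [0,-0.002,0.097,0]
    - [0,-0.002,0.097,0]
    - [0,-0.002,0.097,0]

```text
clock: 2.6
position: [0.5618, 0.1106, 0.0634]
ee_rot: [-0.247, 3.131, 0.0]
force: [0.5, 0.1, -0.1]
width: 0.544
gripper_force: 0.0
```

>>> jog_arm:
  moves:
    - [0,0,0,0]
    - [0,0,0,0]
    - [0,0,0,0]
    - [0,0,0,0]
    - [0,0,0,0]
    - [0,0,0,0]
  hand: 0
  newtons: 30

```text
clock: 3.35
position: [0.5613, 0.1109, 0.0627]
ee_rot: [0.247, -3.132, -0.001]
force: [-0.2, 2.1, 0.0]
width: 0.148
gripper_force: 30.0
```

>>> jog_arm:
  moves:
    - [0,0,-0.005,0]
    - [0,0,-0.012,0]
    - [0,0,-0.02,0]
    - [0,0,-0.02,0]
    - [0,0,-0.02,0]
    - [0,0,-0.02,0]
    - [0,0,-0.02,0]
    - [0,0,-0.02,0]

```text
clock: 4.35
position: [0.5613, 0.1104, 0.0826]
ee_rot: [0.246, -3.132, 0.0]
force: [0.5, -0.2, -5.3]
width: 0.153
gripper_force: 30.0
```

Fz is about -5.3 N, roughly 0.54 kg, so the left box is full. I'll set it back where it was and go to the near box.

>>> jog_arm:
  moves:
    - [0,0.001,0.006,0]
    - [0,0.001,0.012,0]
    - [0,0.001,0.017,0]
    - [0,0.001,0.0195,0]
    - [0,0.001,0.0198,0]
    - [0,0.001,0.0198,0]
    - [0,0.001,0.0198,0]

```text
clock: 5.22
position: [0.5613, 0.1114, 0.0631]
ee_rot: [-0.246, 3.132, 0.0]
force: [-0.4, 0.6, -5.8]
width: 0.149
gripper_force: 30.0
```

>>> jog_arm:
  moves:
    - [0,0,0,0]
    - [0,0,0,0]
    - [0,0,0,0]
    - [0,0,-0.02,0]
    - [0,0,-0.06,0]
    - [0,0,-0.1,0]
    - [0,0,-0.1,0]
    - [0,0,-0.1,0]
  hand: 0.05

```text
clock: 6.22
position: [0.5609, 0.1114, 0.1627]
ee_rot: [0.247, -3.132, -0.0]
force: [-0.6, -0.5, -0.9]
width: 0.544
gripper_force: 0.0
```

```bash
python3 - <<'E'
from h import *
from cell import arm
plan(arm.observe(),(.439,-.021,.16),108.4); plan(arm.observe(),(.5245,-.194,.16),74)
measure(arm.get_image("top"))
E
```

```text
pos [0.5609 0.1114 0.1627] yang 99.01 shift [ 0.1411 -0.1116  0.0027] spin -0.1639 q [-0.37  0.42  0.11  1.8  -0.06  0.92  1.49] F [-0.57 -0.52 -0.92]
pos [0.5609 0.1114 0.1627] yang 99.01 shift [ 0.0838 -0.2959  0.0026] spin 0.4365 q [-0.37  0.42  0.11  1.8  -0.06  0.92  1.49] F [-0.57 -0.52 -0.92]
left handle (array([546.1, 110.2]), array([22.2, 12.1]), 1.9) z 0.0712 lid (array([545.5, 109.4]), array([56.8, 48.1]), -81.0) 0.0489
near handle (array([439.1, -20.9]), array([58.7, 13.9]), 18.5) z 0.0707 lid (array([439.2, -20.6]), array([80.2, 56.4]), 18.6) 0.049
right handle (array([ 524.5, -194. ]), array([59.2, 13.7]), -16.0) z 0.0708 lid (array([ 524.6, -193.7]), array([79.9, 55.7]), -16.1) 0.049
pink handle (array([ 474.3, -514.5]), array([59.4, 13. ]), 40.4) z 0.0712 lid (array([ 474.4, -514.3]), array([80.3, 57.2]), 39.1) 0.049
```

>>> jog_arm:
  moves:
    - [0.035,-0.028,0,-0.04]
    - [0.07,-0.056,0,-0.08]
    - [0.105,-0.084,0.003,-0.12]
    - [0.141,-0.1115,0.003,-0.164]
    - [0.141,-0.1115,0.003,-0.164]
    - [0.141,-0.1115,0.003,-0.164]
    - [0.141,-0.1115,0.04,-0.164]
    - [0.141,-0.1115,0.07,-0.164]
    - [0.141,-0.1115,0.07,-0.164]
    - [0.141,-0.1115,0.07,-0.164]

```text
clock: 7.52
position: [0.4402, -0.0203, 0.0934]
ee_rot: [-0.503, 3.101, 0.0]
force: [-0.3, 0.4, 0.3]
width: 0.545
gripper_force: 0.0
```

```bash
python3 - <<'E'
from h import *
from cell import arm
plan(arm.observe(),(.439,-.021,.063),108.4)
E
```

```text
pos [ 0.4402 -0.0203  0.0934] yang 108.44 shift [ 0.0013 -0.0003  0.0304] spin 0.0007 q [-0.15  0.34  0.09  2.18 -0.05  0.63  1.87] F [-0.32  0.43  0.27]
```

>>> jog_arm:
  moves:
    - [0.001,0,0.015,0]
    - [0.001,0,0.025,0]
    - [0.001,0,0.0304,0]
    - [0.001,0,0.0304,0]
    - [0.001,0,0.0304,0]

```text
clock: 8.15
position: [0.4387, -0.0211, 0.0628]
ee_rot: [-0.502, 3.101, -0.0]
force: [-0.2, 0.5, 0.3]
width: 0.547
gripper_force: 0.0
```

>>> jog_arm:
  moves:
    - [0,0,0,0]
    - [0,0,0,0]
    - [0,0,0,0]
    - [0,0,0,0]
    - [0,0,0,0]
    - [0,0,0,0]
  hand: 0

```text
clock: 8.9
position: [0.4383, -0.0209, 0.0625]
ee_rot: [0.503, -3.101, -0.0]
force: [-0.4, 1.6, -0.2]
width: 0.149
gripper_force: 30.0
```

>>> jog_arm:
  moves:
    - [0,0,-0.005,0]
    - [0,0,-0.012,0]
    - [0,0,-0.02,0]
    - [0,0,-0.02,0]
    - [0,0,-0.02,0]
    - [0,0,-0.02,0]
    - [0,0,-0.02,0]
    - [0,0,-0.02,0]

```text
clock: 9.9
position: [0.4384, -0.0211, 0.0824]
ee_rot: [0.502, -3.101, -0.0]
force: [0.3, -0.0, -5.6]
width: 0.151
gripper_force: 30.0
```

The near box is full too, at about 0.57 kg. I'll put it back. By elimination the right box should be the light one, and I'll confirm that when I lift it.

>>> jog_arm:
  moves:
    - [0,0,0.006,0]
    - [0,0,0.012,0]
    - [0,0,0.017,0]
    - [0,0,0.0195,0]
    - [0,0,0.02,0]
    - [0,0,0.02,0]
    - [0,0,0.02,0]

```text
clock: 10.78
position: [0.4387, -0.0211, 0.0626]
ee_rot: [-0.502, 3.101, -0.0]
force: [0.1, 0.0, -5.2]
width: 0.149
gripper_force: 30.0
```

>>> jog_arm:
  moves:
    - [0,0,0,0]
    - [0,0,0,0]
    - [0,0,0,0]
    - [0,0,-0.02,0]
    - [0,0,-0.06,0]
    - [0,0,-0.1,0]
    - [0,0,-0.1,0]
    - [0,0,-0.1,0]
  hand: 0.05

```text
clock: 11.78
position: [0.4382, -0.0211, 0.1622]
ee_rot: [-0.502, 3.101, 0.0]
force: [-0.5, 1.2, -0.4]
width: 0.544
gripper_force: 0.0
```

```bash
python3 - <<'E'
from h import *
from cell import arm
plan(arm.observe(),(.5245,-.194,.1),74)
E
```

```text
pos [ 0.4382 -0.0211  0.1622] yang 108.4 shift [-0.0273 -0.1913  0.0622] spin 0.6004 q [-0.17  0.22  0.11  2.11 -0.03  0.81  1.86] F [-0.52  1.21 -0.35]
```

>>> jog_arm:
  moves:
    - [-0.005,-0.038,0,0.12]
    - [-0.011,-0.076,0,0.24]
    - [-0.016,-0.115,0,0.36]
    - [-0.022,-0.153,0,0.48]
    - [-0.027,-0.191,0,0.6]
    - [-0.027,-0.191,0,0.6]
    - [-0.027,-0.191,0.03,0.6]
    - [-0.027,-0.191,0.06,0.6]
    - [-0.027,-0.191,0.06,0.6]
    - [-0.027,-0.191,0.06,0.6]

```text
clock: 13.02
position: [0.5243, -0.1935, 0.1029]
ee_rot: [-0.435, -3.111, -0.0]
force: [0.1, -0.9, -0.2]
width: 0.546
gripper_force: 0.0
```

```bash
python3 - <<'E'
from h import *
from cell import arm
plan(arm.observe(),(.5245,-.194,.063),74)
E
```

```text
pos [ 0.5243 -0.1935  0.1029] yang 74.06 shift [-0.0003 -0.0004  0.0399] spin 0.0011 q [ 0.06  0.49  0.28  1.9  -0.19  0.78  1.73] F [ 0.13 -0.91 -0.18]
```

>>> jog_arm:
  moves:
    - [0,0,0.02,0]
    - [0,0,0.034,0]
    - [0,0,0.04,0]
    - [0,0,0.04,0]
    - [0,0,0.04,0]

```text
clock: 13.65
position: [0.5247, -0.194, 0.063]
ee_rot: [0.437, 3.11, -0.0]
force: [0.0, -0.6, 0.2]
width: 0.549
gripper_force: 0.0
```

>>> jog_arm:
  moves:
    - [0,0,0,0]
    - [0,0,0,0]
    - [0,0,0,0]
    - [0,0,0,0]
    - [0,0,0,0]
    - [0,0,0,0]
  hand: 0

```text
clock: 14.4
position: [0.5243, -0.1938, 0.0625]
ee_rot: [-0.437, -3.111, -0.0]
force: [-0.5, 0.3, -0.7]
width: 0.151
gripper_force: 30.0
```

>>> jog_arm:
  moves:
    - [0,0,-0.005,0]
    - [0,0,-0.012,0]
    - [0,0,-0.02,0]
    - [0,0,-0.02,0]
    - [0,0,-0.02,0]
    - [0,0,-0.02,0]
    - [0,0,-0.02,0]
    - [0,0,-0.02,0]

```text
clock: 15.4
position: [0.5242, -0.1938, 0.0824]
ee_rot: [-0.437, -3.111, -0.0]
force: [-0.7, -0.4, -1.9]
width: 0.147
gripper_force: 30.0
```

```bash
python3 - <<'E'
from h import *
from cell import arm
plan(arm.observe(),(.512,-.354,.12),98)
d=arm.get_image("top"); measure(d)
cv2.imwrite("pics/top1.png",cv2.resize(d["color"][120:240,100:360,::-1],(780,360)))
E
```

```text
pos [ 0.5242 -0.1938  0.0824] yang 74.02 shift [-0.0323 -0.1574 -0.0376] spin -0.4185 q [ 0.06  0.51  0.27  1.92 -0.2   0.73  1.74] F [-0.65 -0.36 -1.87]
left handle (array([560.9, 111.6]), array([58. , 14.1]), 9.0) z 0.0706 lid (array([560.8, 112.1]), array([79.9, 56.9]), 8.8) 0.0488
near none
right none
pink handle (array([ 474.3, -514.5]), array([59.4, 13.2]), 39.6) z 0.071 lid (array([ 474.5, -514.4]), array([79.5, 56.7]), 40.2) 0.0492
```

View pics/top1.png

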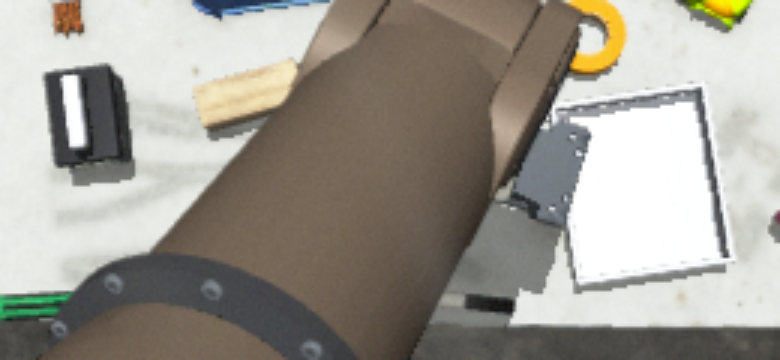

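The right box weighs about 1.9 N, so it is the nearly empty one. The picture shows the tray clear with its corners near (560,105), (705,85), (733,260) and (580,283). The left box is back in place at (85,115). I'll lift and carry level.

>>> jog_arm:
  moves:
    - [0,0,-0.02,0]
    - [0,0,-0.04,0]
    - [0,0,-0.06,0]
    - [-0.004,-0.02,-0.06,-0.05]
    - [-0.01,-0.05,-0.06,-0.12]
    - [-0.016,-0.08,-0.06,-0.2]
    - [-0.022,-0.11,-0.06,-0.28]
    - [-0.028,-0.138,-0.06,-0.36]
    - [-0.032,-0.157,-0.06,-0.418]
    - [-0.032,-0.157,-0.06,-0.418]
    - [-0.032,-0.157,-0.06,-0.418]
    - [-0.032,-0.157,-0.06,-0.418]
    - [-0.032,-0.157,-0.06,-0.418]

```text
clock: 17.08
position: [0.5122, -0.3526, 0.1426]
ee_rot: [-0.22, 3.134, 0.0]
force: [0.4, -0.6, -2.1]
width: 0.149
gripper_force: 30.0
```

```bash
python3 - <<'E'
from h import *
from cell import arm
plan(arm.observe(),(.512,-.354,.066),98)
E
```

```text
pos [ 0.5122 -0.3526  0.1426] yang 98.02 shift [ 0.0004 -0.0013  0.0766] spin 0.0004 q [ 0.38  0.52  0.21  1.7  -0.13  0.93  2.34] F [ 0.4  -0.64 -2.1 ]
```

>>> jog_arm:
  moves:
    - [0,-0.001,0.02,0]
    - [0,-0.001,0.04,0]
    - [0,-0.001,0.06,0]
    - [0,-0.001,0.07,0]
    - [0,-0.001,0.074,0]
    - [0,-0.001,0.0765,0]
    - [0,-0.001,0.077,0]
    - [0,-0.001,0.077,0]
    - [0,-0.001,0.077,0]

```text
clock: 18.2
position: [0.5121, -0.3547, 0.0658]
ee_rot: [-0.218, 3.134, -0.0]
force: [0.2, 0.5, -1.4]
width: 0.15
gripper_force: 30.0
```

>>> jog_arm:
  moves:
    - [0,0,0,0]
    - [0,0,0,0]
    - [0,0,0,0]
    - [0,0,0,0]
  hand: 0.05

```text
clock: 18.7
position: [0.512, -0.3546, 0.0655]
ee_rot: [-0.218, 3.134, -0.0]
force: [0.4, 0.3, 0.7]
width: 0.518
gripper_force: 0.0
```

>>> jog_arm:
  moves:
    - [0,0,-0.02,0]
    - [0,0,-0.06,0]
    - [0,0,-0.11,0]
    - [0,0.03,-0.15,0]
    - [-0.0,0.09,-0.16,0]
    - [0,0.15,-0.16,0]
    - [0.05,0.16,-0.16,0]
    - [0.1,0.16,-0.16,0]
    - [0.1,0.16,-0.16,0]
    - [0.1,0.16,-0.16,0]

```text
clock: 19.95
position: [0.3915, -0.21, 0.226]
ee_rot: [-0.218, 3.133, -0.0]
force: [0.1, -0.1, -0.1]
width: 0.544
gripper_force: 0.0
```

```bash
python3 - <<'E'
from h import *
from cell import arm
print(arm.observe()["position"])
for n in("top","scene"):
    d=arm.get_image(n); 
    if n=="top": measure(d)
    cv2.imwrite(f"pics/{n}2.png",cv2.resize(d["color"][:,:,::-1],(768,576)))
E
```

```text
[ 0.39150348 -0.2100234   0.2259575 ]
left handle (array([560.9, 111.6]), array([58. , 13.5]), 9.0) z 0.0705 lid (array([560.7, 112.2]), array([79.9, 56.6]), 9.2) 0.0488
near handle (array([439.4, -21.4]), array([58.8, 13.9]), 18.4) z 0.0708 lid (array([439.4, -20.8]), array([80.1, 56. ]), 18.6) 0.0491
right none
pink handle (array([ 474.3, -514.5]), array([59.4, 13. ]), 40.4) z 0.0713 lid (array([ 474.1, -514.5]), array([80.2, 56.8]), 39.7) 0.0491
```

View pics/scene2.png

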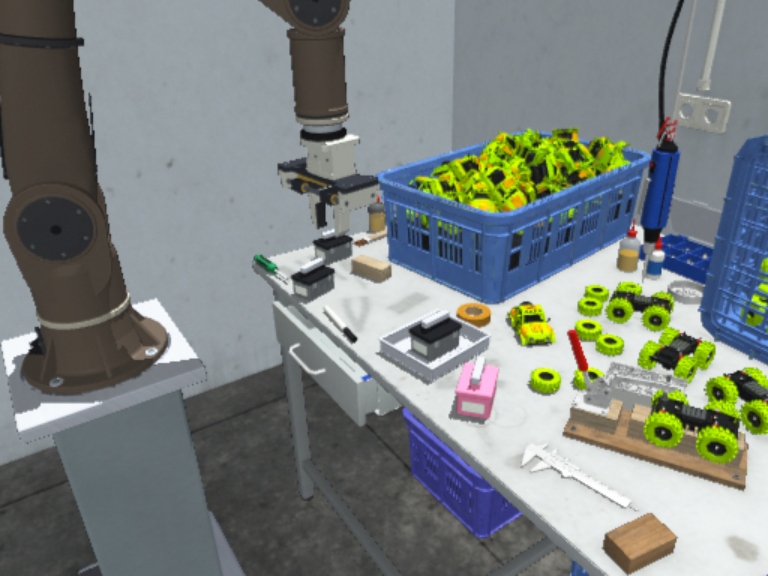

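View pics/top2.png

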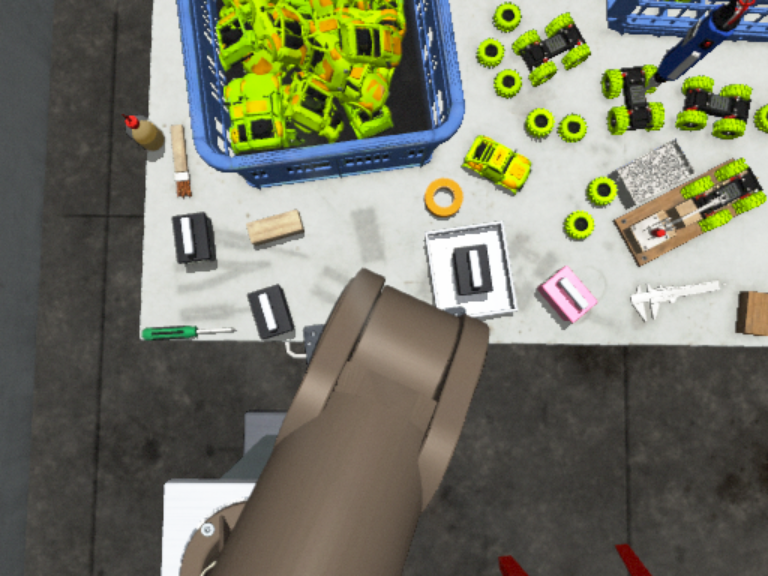

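The light box stands upright in the middle of the tray, at top-view pixel (473,271), with its lid on. The two full boxes are where they were, at (193,238) and (270,312), to within about 0.5 mm. The gripper is clear.

```bash
python3 -c "
from cell import arm
print(arm.sign_off())"
```

```text
the job is handed in; nothing more can be done
None
```

The nearly empty box (about 0.19 kg by the wrist force) stands upright in the refill tray, the two full boxes are back where they were to within about 1 mm, and the job was handed in at about 20 s.

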